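# Re-index the carving turntable

### The job

Turn the carving turntable to its locking notch: pull the red knob out until it clicks and stays out, turn the table by its upright wooden peg until the yellow-marked notch faces the plunger, then push the knob fully home so that its pin locks the table there. Do not touch the carving, and leave everything else on the bench where it is.

Things in the scene. Friction and masses are not known exactly. Their poses are not given: they have to be found in the camera images.
- turntable: Fixed foot of the turntable, on the bench: grey disc, radius 118 mm, with a blue plunger housing. Origin on the bench at the table's axis, z up. The level plunger axis runs along its x at y = 0, 42 mm up; the knob is on the -x side and comes out towards -x. Housing: x -158 to -128, y +-28, 68 mm high (a small brass detent ball on top reaches 77 mm).
- table_axis (a point): Centre of the turning table's wooden top, 66 mm above the bench, on the vertical axis. The top is 97 mm in radius; the steel index ring round it is 118 mm in radius, 32 to 52 mm high.
- plunger (a joint): Travel of the red knob (m): 0 = home (start), 0.030 = fully out. A spring detent (about 5 to 8 N) holds it at either end: let go before half way it snaps back, past half way it snaps on. The pin clears the index ring above 0.014; pushed in where there is no notch, it stops on the ring at about 0.014.
- knob_front (a point): Centre of the red knob's outer face, 42 mm above the bench; 214 mm from the table axis when home, 244 mm out. The knob is a disc of 56 mm diameter, 18 mm thick, axis level, on a bare 12 mm stem; 38 mm of stem is free between knob and housing when home (68 mm out): room for fingertips from above, behind the knob.
- rotor (a joint): Angle of the turning table (rad), counter-clockwise from above positive, stops -0.57 and 1.60. It starts between -0.5 and 0.5, the pin in a wide slot that limits it to about +-0.55 while the knob is home. At 1.20 the narrow notch faces the pin. Stays where left (friction 0.25 N m, 3 N at the peg). Notch 16 mm wide, round-nosed pin 12 mm: it enters when within about 0.03 rad.
- yellow_notch (a point): Middle of the narrow notch in the steel ring, at ring-top height (52 mm), 107 mm from the table axis; a yellow strip on the wooden top points to it and two yellow marks flank it. In the turntable's frame it lies at the angle pi - 1.2 + rotor.
- peg_top (a point): Top centre of the upright dark wooden turning peg on the table: 20 mm diameter, 85 mm tall (66 to 151 mm above the bench), 83 mm from the table axis, fixed to the turning table. In the turntable's frame it lies at the angle rotor - 1.05.
- carving: The carved wooden paw, dark block with pale toes, about 85 x 100 x 60 mm, screwed to the turning table on the side of the axis away from the peg; its top is 127 mm above the bench, and its nearest face is at least 60 mm from the peg's surface. Not to be touched. Origin under its centre.
- glue: Glue bottle, 54 mm diameter, 130 mm tall, standing near the knob; origin under its centre. Leave alone.
- gouge: Carving gouge, 220 mm long, 24 mm thick, lying beside the knob, long axis x; origin at mid-length on the bench. Leave alone.
- gouge_far: Second gouge, same size, lying farther off. Leave alone.
- tape_roll: Roll of yellow tape lying flat, 100 mm diameter, 25 mm tall; origin under its centre. Leave alone.
- mallet: Round carver's mallet standing on its head, 92 mm diameter, 218 mm tall; origin under its centre. Leave alone.
- offcut: Wood offcut 110 x 70 x 45 mm; origin under its centre. Leave alone.
- mug: Blue mug, 80 mm diameter, 90 mm tall; origin under its centre. Leave alone.
- whetstone: Whetstone in a wooden holder 200 x 70 x 34 mm; origin under its centre. Leave alone.

How it is judged (in metres and radians):
On the way, in this order (a step that is already met when the one before it is completed fails the run):
1. the knob is pulled out to its detent, with the table not yet turned to the notch (value of joint plunger above 0.026 m and value of joint rotor below 0.62 rad), for 0.2 s.
2. with the knob still out, the table is turned until the yellow notch faces the pin (within 0.05 rad) (value of joint plunger above 0.022 m and value of joint rotor between 1.15 and 1.25 rad), for 0.2 s.
3. the knob is pushed home (value of joint plunger below 0.004 m), for 0.2 s.
At the end, for the whole second after the job is handed in: the knob is home (within 4 mm), its pin in the yellow-marked notch (table within 0.04 rad of 1.20) and the table still (value of joint plunger below 0.004 m and value of joint rotor between 1.16 and 1.24 rad and velocity of joint rotor between -0.05 and 0.05 rad/s); the robot touches nothing.
It fails at once if the carving is touched (contact force between carving and the fingers above 1 N or contact force between carving and the arm above 1 N).
It fails at once if a bystander is moved by more than 30 mm or tipped (distance of any of glue, gouge, gouge_far, tape_roll, mallet, offcut, mug, whetstone from where it was at the start of the episode above 0.03 m or angle between any of glue, gouge, gouge_far, tape_roll, mallet, offcut, mug, whetstone's own z axis and vertical above 0.4 rad).
It also fails if it takes over 67 s, if anything falls off the work surface, if the arm or the gripper's body presses on something with over 40 N, if the wrist force passes 120 N, or if a joint passes its speed limit or range.

### The arm

A 6-joint arm with a two-finger parallel gripper is mounted at the origin on the work surface. World frame = base frame: x ahead of the robot, y to its left, z up, the work surface at z = 0. Lengths are in m, angles in degrees, forces in N, time in s.
With the tool pointing down it reaches from about 0.35 to 0.875 m from the base axis. Payload 4.2 kg.
Tool frame: the origin (TCP) lies midway between the tips of the shut fingers; the grasp point (between the pads) lies 19 mm behind it; z points along the fingers, y is the line along which they close (so a half turn about z gives the same grasp; the last joint's range is limited). The gripper opens to 87 mm and grips with 3 to 60 N. Pads are 19 mm wide; open, the fingers measure 117 mm over their backs; the gripper's body (75 mm by 190 mm) begins 51 mm behind the grasp point.
Start: joints at [-57.319, 22.042, 0.453, 0, -68.411, -14.817], TCP at [0.192, -0.595, 0.223] pointing down, gripper open.
Joint ranges: [-179.83, 179.83], [-69.29, 118.12], [-61.27, 80.66], [-181.25, 117.63], [-171.15, -9.14], [-177.46, 177.46]. Speed limits (degrees/s): [159.86, 159.86, 180, 180, 180, 180].

### API

Orientations are given as [roll, pitch, yaw] about the fixed x, y, z axes, in that order (R = Rz(yaw) Ry(pitch) Rx(roll)).
In Python, from workcell import env gives the robot as it stands. The module is installed in compiled form; this text tells all that it offers. Calls block until the motion is done:
- env.goto(position, orientation): joint-space move of the TCP to a pose.
- env.move_straight(position, rotation=None, rate=0.15, force_limit=None): straight line of the TCP; rotation=None keeps the orientation; rate is the mean speed in m/s. With force_limit (N) it stops when the force on the tool has changed by that much, and returns True; else False.
- env.set_joints(angles): joint-space move.
- env.gripper_to(opening, grasp_force=None): opening from 0.0 (shut) to 1.0 (fully open); grasp_force is the grip in N (None keeps the last); returns when the fingers have stopped.
- env.dwell(seconds).
- env.inverse_kinematics(position, orientation): joint angles nearest the present ones, or None.
- env.read_state(): the state.
- env.grab_frame(name): name is "scene" or "top"; returns a dict with "image" (480x640x3 uint8, blue, green, red), "fx", "fy", "cx", "cy" (pixels), "position" and "orientation" of the camera in the world. Camera axes: x right, y up, looking along -z (the intrinsics and any distortion apply to the point x, -y, -z); pixel columns grow to the right and rows downward; lengths in m; the calibration is good to about 2 mm. A picture is of the moment at which its call begins. There is no depth.
A pose or a line that the arm cannot do raises env.Unreachable and nothing moves.
- env.close_job(): hands the job in; it is judged then, once.
Trained networks look in a picture, given as the dict that the camera call returned (one of the last four; its "shot" number tells which), for a name from the list of things; names that differ only in an ending like _2 or _b are one class to them, and where a whole thing is asked for, a point or a joint stands for the part that bears it (a point fixed in the world has none). Each returns a list of dicts, best first, with "score" (0 to 1); they miss things now and then, are a little off and sometimes report something else, mostly with a low value. They report only what shows in the picture. A call takes as long as a camera call.
- env.search_frame(picture, thing): "xyz" ([x, y, z] in m, in world coordinates, good to about 4 mm: the middle of the surface that is visible of it).
- env.trace(picture, thing): "mask" (480x640 bool, what is visible of it).
The state is a dict: "clock": time; "joint_positions": joint angles; "qvel": joint speeds; "joint_torque": joint torques, N m; "position": TCP position; "tool_rot": TCP orientation; "force": force on the tool from outside, world axes, zero at the start; "wrist_torque": the same for the moment, N m; "opening": opening from 0.0 (shut) to 1.0 (fully open); "finger_force": force on a finger pad.
Only numpy, scipy, OpenCV 4.12 (cv2) and the standard library are available. Lean on these libraries where they do the work, as an engineer would, in place of code of your own. Each camera call takes 0.05 s, during which the arm holds its last target. There are 200 camera calls.

## Working session

There is one attempt and no reset: what is moved stays moved. The work goes in short steps, each a Python script; the robot and the scene stay as the last script left them, time stands still between calls to the robot, and variables do not carry over. Pictures are saved under pics/ and viewed, at most 12 in all, crops included, and the job is handed in when it is done.

```bash
mkdir -p pics
python3 - <<'E'
from workcell import env
import cv2
for n in ("top","scene"):
    p=env.grab_frame(n); cv2.imwrite(f"pics/{n}0.png",p["image"])
    print(n,p["fx"],p["fy"],p["cx"],p["cy"],p["position"],p["orientation"],[k for k in p])
    for t in ["turntable","table_axis","knob_front","yellow_notch","peg_top","carving","glue","gouge","mallet","mug","tape_roll","offcut","whetstone"]:
        print(t,[([round(float(v),3) for v in d["xyz"]],round(d["score"],2)) for d in env.search_frame(p,t)[:2]])
print(env.read_state())
E
```

```text
top 540.6726656543194 540.6726656543194 312.5579668249109 238.68903260340878 [ 0.36802791 -0.03134088  1.716422  ] [  7.26883627  -0.18408597 -90.27758585] ['image', 'fx', 'fy', 'cx', 'cy', 'position', 'orientation', 'shot']
turntable [([0.539, 0.035, 0.066], 0.55)]
table_axis [([0.544, 0.038, 0.068], 0.79)]
knob_front [([0.598, -0.14, 0.054], 0.63)]
yellow_notch [([0.527, 0.05, 0.068], 0.68)]
peg_top [([0.534, 0.05, 0.068], 0.56)]
carving [([0.528, 0.006, 0.123], 0.91), ([0.527, -0.252, 0.024], 0.58)]
glue [([0.71, -0.099, 0.092], 0.88)]
gouge [([0.526, -0.254, 0.021], 0.7)]
mallet [([0.534, 0.049, 0.068], 0.74), ([0.781, -0.001, 0.108], 0.59)]
mug [([0.663, 0.398, 0.033], 0.93), ([0.6, -0.143, 0.05], 0.31)]
tape_roll [([0.557, 0.247, 0.022], 0.6), ([0.598, -0.142, 0.053], 0.51)]
offcut [([0.462, 0.36, 0.046], 0.65)]
whetstone [([0.648, -0.393, 0.035], 0.77)]
scene 457.8223055906098 457.8223055906098 325.02417505966156 239.42939186645611 [1.51452674 0.12086891 0.85667956] [51.95966273  0.59780618 98.50866713] ['image', 'fx', 'fy', 'cx', 'cy', 'position', 'orientation', 'shot']
turnt
[... 665 characters left out ...]
 0.24)]
{'clock': 1.4, 'joint_positions': array([-5.73189168e+01,  2.20413620e+01,  4.53787150e-01, -1.76133263e-04,
       -6.84125104e+01, -1.48158758e+01]), 'qvel': array([-0.02492336,  0.03571195,  0.06319251, -0.02400073, -0.02736285,
       -0.02514462]), 'joint_torque': array([ 6.29728129e-04, -3.90472198e+01,  1.87620699e+01,  4.22452033e+00,
        1.54321664e-02, -2.08103512e-05]), 'position': array([ 0.19174741, -0.59483919,  0.22256092]), 'tool_rot': array([ 1.79999876e+02,  1.36522811e-04, -1.62134857e+02]), 'force': array([ 0.27090776, -0.59432023,  0.19493089]), 'wrist_torque': array([ 0.02066684,  0.03186793, -0.06571241]), 'finger_force': 0.0, 'opening': 1.0025800786437438}
```

View pics/top0.png

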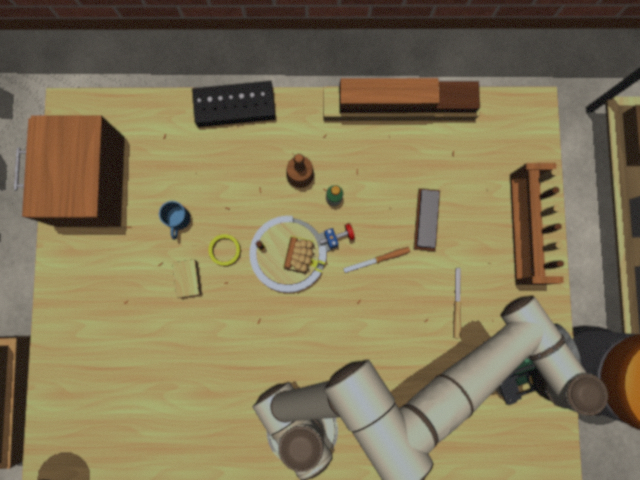

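View pics/scene0.png

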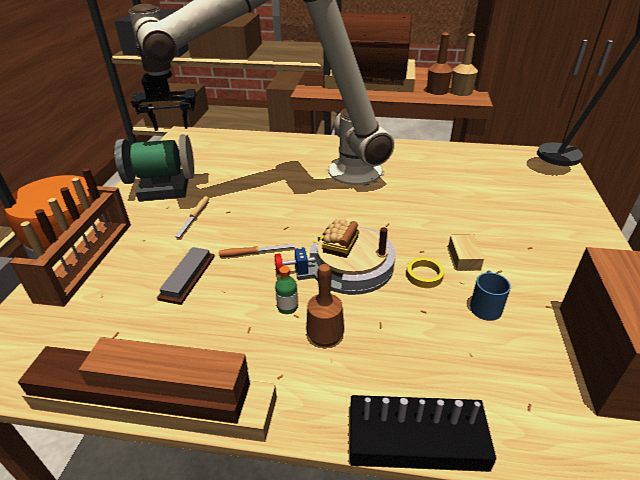

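```bash
cat > h.py <<'E'
import numpy as np
from scipy.spatial.transform import Rotation as Ro
from scipy.optimize import least_squares
def project(p,X):
    c=(np.atleast_2d(X)-p["position"])@Ro.from_euler("xyz",p["orientation"],degrees=True).as_matrix()
    return np.c_[p["cx"]+p["fx"]*c[:,0]/-c[:,2], p["cy"]-p["fy"]*c[:,1]/-c[:,2]]
def onplane(p,uv,z):
    uv=np.atleast_2d(uv).astype(float)
    d=np.c_[(uv[:,0]-p["cx"])/p["fx"],-(uv[:,1]-p["cy"])/p["fy"],-np.ones(len(uv))]@Ro.from_euler("xyz",p["orientation"],degrees=True).as_matrix().T
    return p["position"]+d*((z-p["position"][2])/d[:,2])[:,None]
E
python3 - <<'E'
from workcell import env
import cv2
from h import *
np.set_printoptions(precision=3,suppress=True)
P={n:env.grab_frame(n) for n in("top","scene")}
for n,p in P.items():
    print(n,project(p,[[0,0,0],[.192,-.595,.223]]))
    im=p["image"].copy()
    for q in project(p,[[0,0,0],[.192,-.595,.223]]): cv2.drawMarker(im,tuple(int(v) for v in q),(255,0,255),0,12,1)
    for t,z in (("tape_roll",.012),("glue",.065),("mallet",.1),("gouge",.012),("knob_front",.042),("mug",.045),("whetstone",.03),("offcut",.045)):
        r=env.trace(p,t)
        if r:
            m=r[0]["mask"];v,u=np.nonzero(m);print(t,round(r[0]["score"],2),u.mean(),v.mean(),onplane(p,[u.mean(),v.mean()],z)[0],m.sum())
    a=im[200:320,230:470] if n=="top" else im[210:320,210:410]
    b=im[360:480,250:490] if n=="top" else im[60:200,110:400]
    cv2.imwrite(f"pics/{n}1.png",np.vstack([cv2.resize(a,(750,375 if n=="top" else 340),interpolation=cv2.INTER_CUBIC),cv2.resize(b,(750,220))]))
E
```

```text
top [[301.107 428.837]
 [519.647 372.29 ]]
tape_roll 0.78 223.1627906976744 250.2093023255814 [0.55  0.245 0.012] 430
glue 0.87 334.2692307692308 195.14423076923077 [ 0.715 -0.106  0.065] 312
mallet 0.9 299.4712041884817 171.17801047120417 [0.783 0.002 0.1  ] 764
gouge 0.71 379.22748815165875 258.52369668246445 [ 0.521 -0.249  0.012] 422
knob_front 0.69 348.2986111111111 231.64583333333334 [ 0.603 -0.15   0.042] 144
mug 0.97 174.4065934065934 217.28205128205127 [0.651 0.394 0.045] 819
whetstone 0.64 426.7420027816412 219.22809457579973 [ 0.644 -0.399  0.03 ] 1438
offcut 0.96 186.4908466819222 278.42219679633865 [0.459 0.352 0.045] 874
scene [[355.213 170.204]
 [171.434 127.652]]
tape_roll 0.63 425.54813863928115 272.0924261874198 [0.554 0.246 0.012] 779
glue 0.76 286.61136890951275 291.8584686774942 [ 0.734 -0.099  0.065] 862
mallet 0.9 324.8574171867499 312.014882381181 [0.819 0.008 0.1  ] 2083
gouge 0.76 251.88702928870293 250.15690376569037 [ 0.527 -0.251  0.012] 478
knob_front 0.54 286.82511210762334 261.304932735426 [ 0.596 -0.13   0.042] 223
mug 0.92 490.07613868116925 295.4146838885112 [0.657 0.397 0.045] 1471
whetstone 0.69 185.5968137254902 276.202818627451 [ 0.679 -0.389  0.03 ] 1632
offcut 0.78 465.9816602316602 252.60714285714286 [0.496 0.353 0.045] 1036
```

View pics/top1.png

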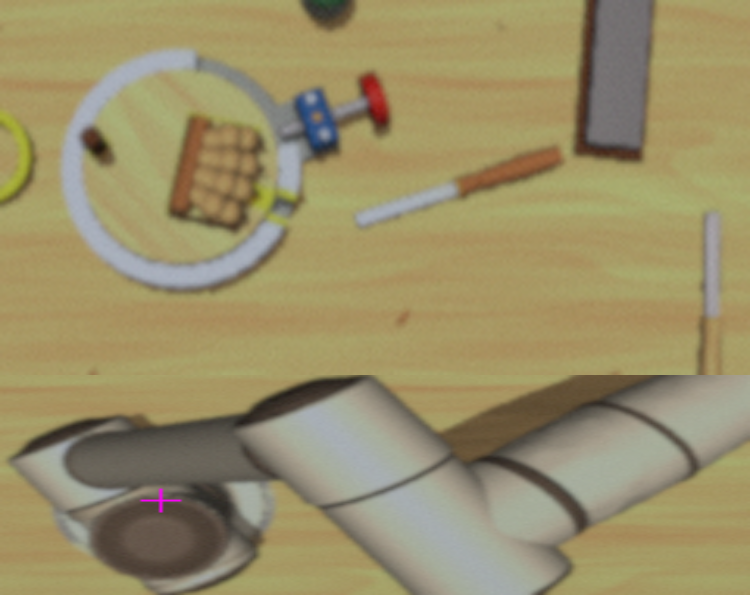

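View pics/scene1.png

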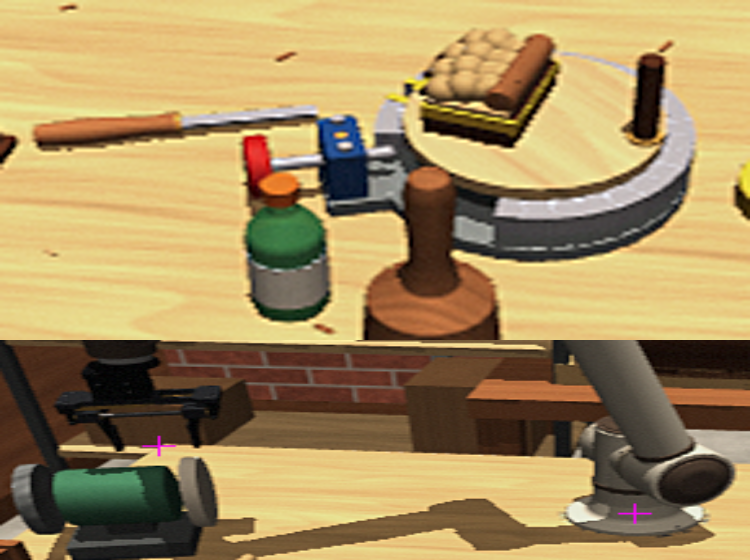

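```bash
cat >> h.py <<'E'
def pol(r,a,z): return [r*np.cos(a),r*np.sin(a),z]
def model(q):
    x,y,yaw,rot=q
    L=np.array([pol(83,rot-1.05,151),pol(107,np.pi-1.2+rot,52),[-143,0,77],[-205-0,0,42],[0,0,52]])/1000
    c,s=np.cos(yaw),np.sin(yaw)
    return L@np.array([[c,s,0],[-s,c,0],[0,0,1]])+[x,y,0]
E
python3 - <<'E'
from workcell import env
import cv2
from h import *
np.set_printoptions(precision=4,suppress=True)
top=env.grab_frame("top");sc=env.grab_frame("scene")
nan=np.nan
ot=np.array([[259.4,243.8],[320.2,265.6],[331.4,237.1],[349.7,232],[287.9,254.4]])
# scene: clicks; ring centre from fitting ring extremes
os_=np.array([[383.6,229.7],[210+408/3.75,210+92/3.09],[301.2,249.5],[278.5,263.5],[nan,nan]])
for n,p,o in(("top",top,ot),("scene",sc,os_)):
    f=lambda q:np.nan_to_num(project(p,model(q))-o).ravel()
    r=least_squares(f,[.57,.03,1.85,0],loss="soft_l1");print(n,r.x);print(r.fun.reshape(-1,2))
    q=r.x
    im=p["image"].copy();im=im[190:300,220:420] if n=="top" else im[210:320,210:410]
    off=np.array([220,190] if n=="top" else [210,210]);im=cv2.resize(im,None,fx=4,fy=4,interpolation=cv2.INTER_CUBIC)
    a=np.linspace(0,2*np.pi,90)
    for R,z,c in((.118,.052,(0,0,255)),(.097,.066,(255,0,0))):
        pts=project(p,np.c_[q[0]+R*np.cos(a),q[1]+R*np.sin(a),0*a+z])
        cv2.polylines(im,[((pts-off+.5)*4).astype(int)],True,c,1)
    for u in project(p,model(q)): cv2.drawMarker(im,tuple(((u-off+.5)*4).astype(int)),(255,0,255),0,10,1)
    if n=="top": a1=im
cv2.imwrite("pics/ov_s.png",im);cv2.imwrite("pics/ov_t.png",a1)
cv2.imwrite("pics/ov.png",cv2.resize(np.vstack([a1,im]),(545,600),interpolation=cv2.INTER_AREA))
E
```

```text
top [0.5341 0.0386 1.9114 0.4872]
[[-0.6575  0.3381]
 [ 0.0638  0.4475]
 [ 0.2981 -0.0269]
 [ 0.1885 -0.1256]
 [ 0.0474 -0.7702]]
scene [0.5422 0.0432 1.8871 0.4977]
[[ 0.3542 -0.3503]
 [ 0.389  -0.0978]
 [-0.7002  1.0055]
 [-0.1202 -0.4222]
 [ 0.      0.    ]]
```

View pics/ov.png

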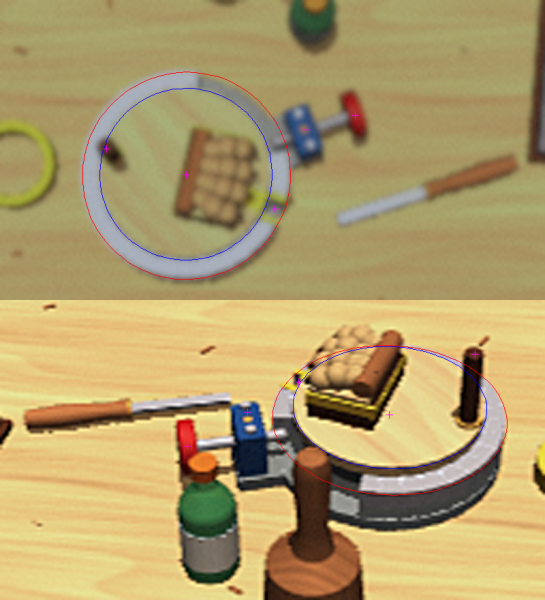

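```bash
cat >> h.py <<'E'
def fit(env,top_obs,sc_obs):
    top=env.grab_frame("top");sc=env.grab_frame("scene")
    def f(q):
        a=project(sc,model(q[:4]))-sc_obs; b=project(top,model(q[:4]))+q[4:6]-top_obs
        return np.nan_to_num(np.r_[a,b]).ravel()
    return least_squares(f,[.542,.043,1.89,.49,0,4],loss="soft_l1")
E
python3 - <<'E'
from workcell import env
from h import *
import json
np.set_printoptions(precision=4,suppress=True)
ot=np.array([[259.4,243.8],[320.2,265.6],[331.4,237.1],[349.7,232],[287.9,254.4]])
os_=np.array([[383.6,229.7],[210+408/3.75,210+92/3.09],[301.2,249.5],[278.5,263.5],[np.nan]*2])
r=fit(env,ot,os_);q=r.x;print(q);print(r.fun.reshape(-1,2))
json.dump(list(q[:4]),open("q.json","w"))
C=q[:2];th=q[2];out=-np.array([np.cos(th),np.sin(th)])
yaw=np.degrees(th)+90-360
k=lambda d,z:[*(C+out*d),z]
env.move_straight([.192,-.595,.30])
env.gripper_to(.46)
env.goto(k(.208,.20),[180,0,yaw])
print(env.read_state()["joint_positions"],env.read_state()["clock"])
import cv2
for n,s in(("scene",np.s_[180:330,210:410]),("top",np.s_[160:310,250:450])):
    p=env.grab_frame(n);im=p["image"].copy()
    cv2.imwrite(f"pics/{n}2.png",cv2.resize(im[s],(640,480),interpolation=cv2.INTER_CUBIC))
E
```

```text
[0.5405 0.0428 1.9056 0.4903 1.3332 1.9635]
[[ 0.3324 -0.9525]
 [ 0.137  -0.2513]
 [-0.5901  1.2074]
 [ 0.0176  0.0564]
 [ 0.      0.    ]
 [-0.7332  0.0305]
 [-0.014   0.4105]
 [ 0.3293  0.1008]
 [ 0.2807  0.1527]
 [ 0.0222 -0.8821]]
[  0.4971  23.2043  -1.0271   0.007  -65.749  -71.3944] 6.3917
```

View pics/scene2.png

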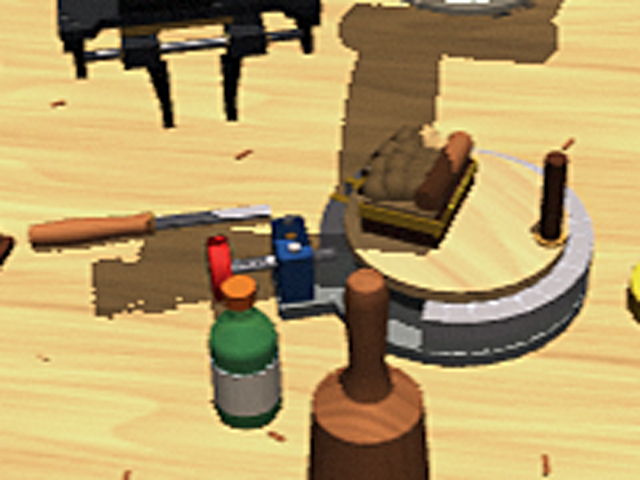

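Run:
```python
from workcell import env
from h import *
import cv2
p=env.grab_frame("scene");s=env.read_state();print(s["position"],project(p,s["position"]))
x=s["position"];print(env.move_straight([x[0],x[1],.082],force_limit=15))
ims=[]
for n,s in(("scene",np.s_[210:310,240:340]),("top",np.s_[180:280,290:390])):
    p=env.grab_frame(n);ims.append(cv2.resize(p["image"][s],(400,400),interpolation=cv2.INTER_CUBIC))
    print(project(p,env.read_state()["position"]))
cv2.imwrite("pics/a3.png",np.hstack(ims))
```

```text
[ 0.60870077 -0.15450046  0.2001856 ] [[272.37254011 215.79854835]]
False
[[275.83024358 252.09678903]]
[[350.81117628 227.69502532]]
```

View pics/a3.png

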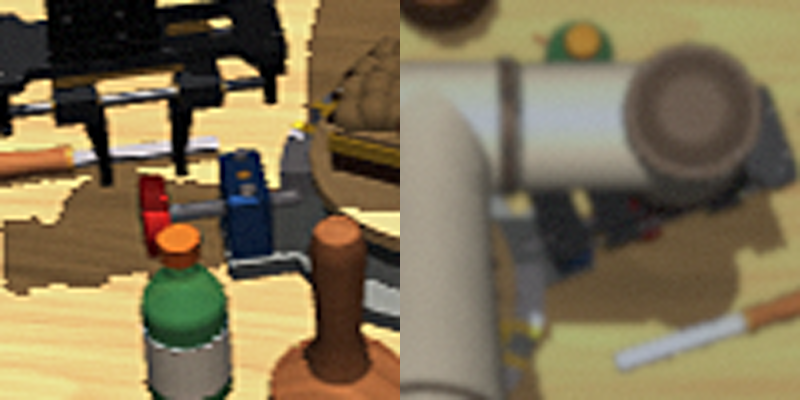

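Run:
```python
from workcell import env
from h import *
import cv2,json
q=json.load(open("q.json"));out=-np.array([np.cos(q[2]),np.sin(q[2])])
x=env.read_state()["position"].copy();x[:2]-=.002*out
env.move_straight(x)
x[2]=.053;print("down",env.move_straight(x,rate=.06,force_limit=10),env.read_state()["position"],env.read_state()["force"])
env.gripper_to(0,25);s=env.read_state();print(s["opening"]*87,s["finger_force"],s["force"])
a=env.read_state()["position"].copy();b=a.copy();b[:2]+=.033*out
print("pull",env.move_straight(b,rate=.05,force_limit=30));s=env.read_state();print((s["position"]-a)[:2]@out,s["force"],s["opening"]*87)
env.dwell(.3)
env.gripper_to(.46);s=env.read_state();print(s["force"],s["clock"])
b=s["position"].copy();b[2]=.25;env.move_straight(b)
p=env.grab_frame("scene");cv2.imwrite("pics/a4.png",cv2.resize(p["image"][210:320,210:410],(800,440),interpolation=cv2.INTER_CUBIC))
```

```text
down False [ 0.6090214  -0.15275052  0.05275684] [0.59010816 0.41892658 0.15491881]
17.87775477208211 24.991816878318787 [-2.14048775  4.91800959  2.26396234]
pull True
0.01096569039640147 [0.01882384 2.75917962 4.33777153] 17.68397482980703
[-0.90207101  3.20496617 -0.13518464] 10.4583
```

View pics/a4.png

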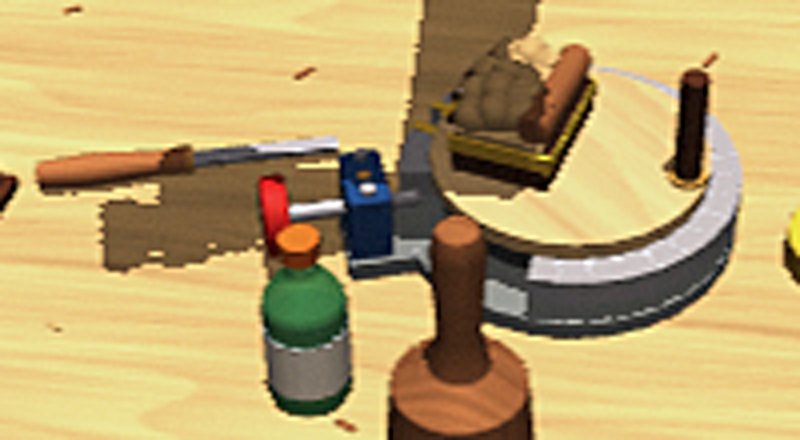

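Run:
```python
from workcell import env
from h import *
import cv2,json
np.set_printoptions(precision=4,suppress=True)
q=json.load(open("q.json"));out=-np.array([np.cos(q[2]),np.sin(q[2])])
x=np.array([.6090,-.1527,.053])
env.move_straight([x[0],x[1],.085],rate=.2)
print("down",env.move_straight(x,rate=.06,force_limit=10))
env.gripper_to(0,35);s=env.read_state();print(s["opening"]*87,s["finger_force"],s["force"],s["position"])
a=s["position"].copy()
for d in(.006,.012,.018,.024,.030,.0315):
    b=a.copy();b[:2]+=d*out
    h=env.move_straight(b,rate=.02,force_limit=60);s=env.read_state();print(d,h,(s["position"]-a)[:2]@out,s["force"],s["opening"]*87)
    if h:break
```

```text
down False
17.603184052022538 34.96908366680145 [-1.256   4.3167  2.6674] [ 0.6087 -0.1513  0.0533]
0.006 False 0.004329284139407992 [-2.0904  4.9458  1.1707] 17.884377575741905
0.012 False 0.009577219669058489 [-2.5722  7.8384  2.1626] 17.918311759228896
0.018 False 0.01936010006922741 [ 2.1027 -5.4887 -3.5128] 17.394778775762333
0.024 False 0.025490137780112016 [ 2.2734 -5.7683 -3.4961] 17.65289159383648
0.03 False 0.028507088453189364 [-0.7346  4.7945  1.3955] 17.43421224336211
0.0315 False 0.028587680767590235 [-2.2271  9.7602  2.9357] 17.979228560002632
```

Run:
```python
from workcell import env
from h import *
import cv2,json
np.set_printoptions(precision=4,suppress=True)
q=json.load(open("q.json"));C=np.array(q[:2]);th=q[2]
env.gripper_to(.46);env.dwell(.2)
b=env.read_state()["position"].copy();b[2]=.24;env.move_straight(b,rate=.25)
p=env.grab_frame("scene");cv2.imwrite("pics/a5.png",cv2.resize(p["image"][210:320,210:410],(800,440),interpolation=cv2.INTER_CUBIC))
phi=th+q[3]-1.05
pos=lambda f,z:[*(C+.083*np.array([np.cos(f),np.sin(f)])),z]
o=[]
for y0 in(0,180):
    for f in (phi,phi+.71):
        j=env.inverse_kinematics(pos(f,.24),[180,0,(np.degrees(f)+y0+180)%360-180]);o.append(j)
        print(y0,f,pos(f,.12),j)
print(env.read_state()["clock"])
```

```text
0 1.3458625654782483 [np.float64(0.5590454559691684), np.float64(0.12372144607831975), 0.12] [ 28.6849  16.2539  -5.5193   0.     -68.2268 138.4274]
0 2.0558625654782485 [np.float64(0.5018328296615789), np.float64(0.11623776626215282), 0.12] [ 31.1137  10.5525 -13.139    0.     -66.3085 176.6785]
180 1.3458625654782483 [np.float64(0.5590454559691684), np.float64(0.12372144607831975), 0.12] [ 28.6849  16.2539  -5.5193   0.     -68.2268 -41.5726]
180 2.0558625654782485 [np.float64(0.5018328296615789), np.float64(0.11623776626215282), 0.12] [ 31.1137  10.5525 -13.139    0.     -66.3085  -3.3215]
18.4583
```

View pics/a5.png

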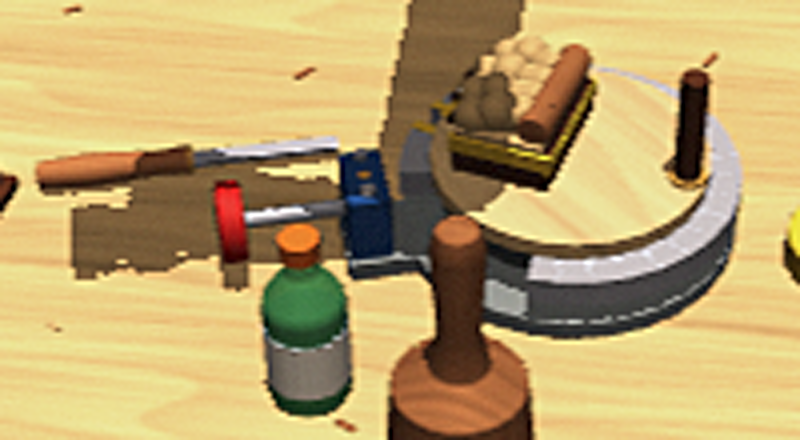

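```bash
cat > turn.py <<'E'
from workcell import env
from h import *
import json
np.set_printoptions(precision=4,suppress=True)
q=json.load(open("q.json"));C=np.array(q[:2]);th=q[2]
pos=lambda f,z,r=.083:[*(C+r*np.array([np.cos(f),np.sin(f)])),z]
ori=lambda f:[180,0,(np.degrees(f)+360)%360-180]
def polar():
    s=env.read_state();d=s["position"][:2]-C;return np.hypot(*d),np.arctan2(d[1],d[0])-th+1.05,s
E
python3 - <<'E'
from turn import *
phi=th+q[3]-1.05
env.gripper_to(.6)
env.goto(pos(phi,.24),ori(phi))
print(env.move_straight(pos(phi,.118),rate=.15,force_limit=10))
env.gripper_to(0,12);r,a,s=polar();print(r,a,s["opening"]*87,s["force"])
for i in range(1,8):
    f=phi+(1.2-q[3])*i/7
    h=env.move_straight(pos(f,.118),ori(f),rate=.06,force_limit=40)
    r,a,s=polar();print(i,h,r,a,s["force"])
    if h:break
env.dwell(.4);print(polar()[:2],env.read_state()["clock"])
E
```

```text
False
0.08303137223904819 0.49705381974093643 19.521679784369358 [-2.2223  1.8089  2.6342]
1 False 0.08312497789602795 0.5927774542998037 [-1.9079  1.9395  1.331 ]
2 False 0.0833065332843644 0.690750637552052 [-1.4741  2.677   1.6489]
3 False 0.08342104450543228 0.7901948807376364 [-0.8296  4.1452  0.5872]
4 False 0.0835295752822549 0.8909079869530252 [-0.4941  5.077  -0.8414]
5 False 0.0836305905504471 0.992599150073243 [-0.9546  5.0628 -1.0665]
6 False 0.08363570239337872 1.094139936482819 [-1.6267  5.6726 -0.0856]
7 False 0.0836422311531766 1.1967990232134398 [-1.8754  5.7621  0.6342]
(np.float64(0.08363638604793193), np.float64(1.1970097150967172)) 24.275
```

Run:
```python
from turn import *
import cv2
env.gripper_to(.5)
f=th+1.2-1.05
env.move_straight(pos(f,.24),rate=.25)
out=-np.array([np.cos(th),np.sin(th)])
yaw=np.degrees(th)+90-360
env.gripper_to(0)
env.goto([*(C+.285*out),.2],[180,0,yaw])
ims=[]
for n,u,v in(("scene",270,210),("top",250,205)):
    p=env.grab_frame(n)
    im=cv2.resize(p["image"][v:v+100,u:u+133],None,fx=3,fy=5,interpolation=cv2.INTER_CUBIC)
    for m in project(p,model([*q[:3],1.2])): 
        if n=="top": m=m+[-1.3,-1.96] if 0 else m-[-0,0]
        cv2.drawMarker(im,(int((m[0]-u+.5)*3),int((m[1]-v+.5)*5)),(255,0,255),0,8,1)
    ims.append(im)
cv2.imwrite("pics/a6.png",np.hstack(ims));print(env.read_state()["clock"])
```

```text
28.1083
```

View pics/a6.png

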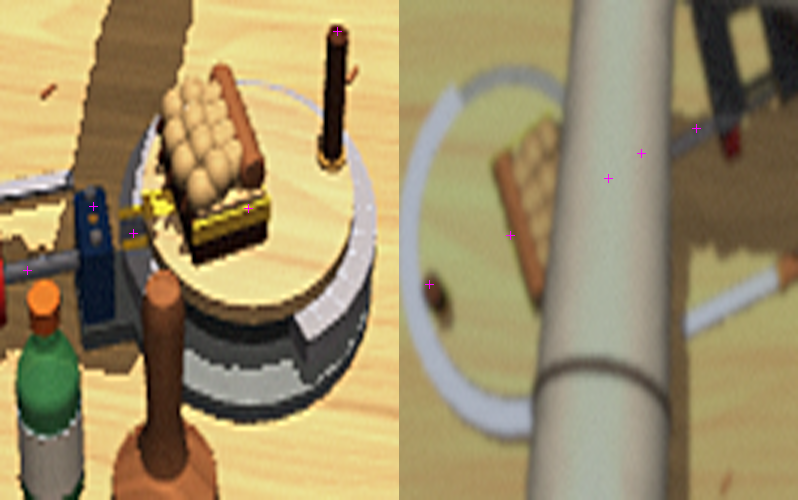

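Run:
```python
from turn import *
import cv2
p=env.grab_frame("scene")
im=p["image"][210:320,210:410].astype(int)
red=(im[...,2]>120)&(im[...,1]<60)&(im[...,0]<60);v,u=np.nonzero(red);k=u<80
print("red",u[k].min()+210,u[k].max()+210,v[k].min()+210,v[k].max()+210)
hsv=cv2.cvtColor(p["image"],cv2.COLOR_BGR2HSV)
roi=hsv[245:270,306:322];m=(roi[...,0]>22)&(roi[...,0]<35)&(roi[...,1]>150)
for r in m.astype(int): print("".join(".#"[i] for i in r))
a=np.array
# peg top, notch, ball centre(z .072), knob outer-rim top at z .070 & r .226
def pts(x):
    M=model(x);c=a([np.cos(x[2]),np.sin(x[2])])
    M[2,2]=.073;M[3]=[*(x[:2]-.235*c),.042];return M[:4]
o=a([[270+337/3,210+31/5],[270+132/3,210+228/5],[270+95/3,210+218/5],[267.2,264.9]])-.3
R=least_squares(lambda x:np.r_[(project(p,pts(x))-o).ravel(),(x[:2]-C)/.002,
   (polar and (x[0]+.083*np.cos(x[2]+x[3]-1.05)-(C[0]+.0833*np.cos(th+.147))))/.001,
   (x[1]+.083*np.sin(x[2]+x[3]-1.05)-(C[1]+.0833*np.sin(th+.147)))/.001],[*q[:3],1.2])
print(R.x,R.fun.round(2))
```

```text
red 264 271 260 270
................
................
................
............####
................
..............##
........###....#
...............#
................
................
................
................
................
................
................
................
................
................
................
................
................
................
................
................
................
[0.54   0.0426 1.9145 1.1799] [ 0.21  0.01  0.28  0.42 -0.64 -1.28  0.61  0.76 -0.28 -0.08  0.19 -0.12]
```

Run:
```python
from turn import *
out=-np.array([np.cos(th),np.sin(th)])
d=lambda:(env.read_state()["position"][:2]-C)@out
g=lambda r,z=.04:[*(C+r*out),z]
env.move_straight(g(.285),rate=.2)
f0=env.read_state()["force"]
for r in(.265,.258,.253,.248,.244,.240,.236,.232,.228,.224,.220,.216,.212):
    h=env.move_straight(g(r),rate=.03,force_limit=25);f=env.read_state()["force"]-f0
    print(r,h,round(d(),4),f[:2]@out)
    if h:break
print(env.read_state()["clock"])
```

```text
0.265 False 0.265 -0.8374913897472477
0.258 False 0.2578 -0.06149680560677014
0.253 False 0.2534 3.640112567362041
0.248 False 0.2486 4.121566743054725
0.244 False 0.2445 3.425550339653369
0.24 False 0.2405 4.638299893844919
0.236 False 0.235 0.04076365249765202
0.232 False 0.2314 -1.2637869026115078
0.228 False 0.2277 0.6631108567103847
0.224 False 0.2243 1.6421788294992117
0.22 False 0.2239 15.607807757102455
0.216 False 0.2236 28.320425854681456
0.212 False 0.2233 42.06327863462432
33.4917
```

Run:
```python
from turn import *
import cv2
out=-np.array([np.cos(th),np.sin(th)])
env.move_straight([*(C+.285*out),.04],rate=.1)
env.move_straight([*(C+.285*out),.25],rate=.25)
env.dwell(.5)
p=env.grab_frame("scene");cv2.imwrite("pics/a7.png",cv2.resize(p["image"][210:320,210:410],(800,440),interpolation=cv2.INTER_CUBIC))
```

```text
(no output)
```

View pics/a7.png

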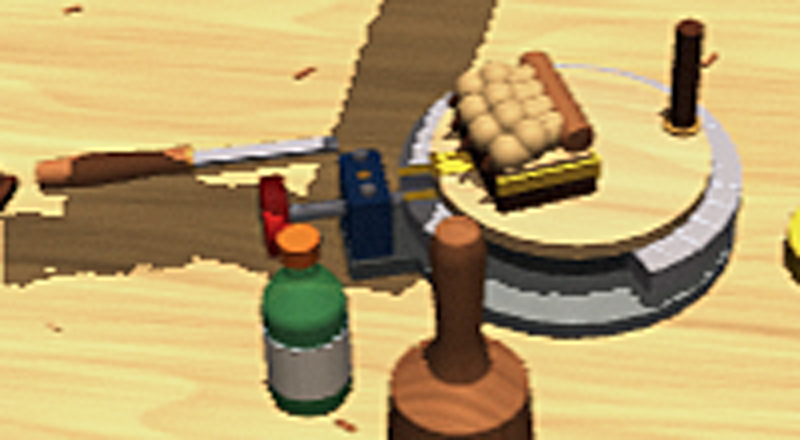

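The knob is back at its home position (about (275, 215) in the crop). The pin sits between the yellow marks at about (415, 185), and nothing else on the bench has moved.

```bash
python3 -c "
from workcell import env
print(env.close_job())"
```

```text
the job is handed in; nothing more can be done
None
```

I handed the job in with the knob pushed home, its pin locked in the yellow-marked notch and the arm clear; the last picture showed nothing else moved, but the judge's verdict was not reported back.

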